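# Clamp a plaster cast in the ratchet bench clamp

### The arm

A 6-joint arm with a two-finger parallel gripper is mounted at the origin on a cart in front of the work surface, level with it; the furniture and walls round the work are solid. World frame = base frame: x ahead of the robot, y to its left, z up, the work surface at z = 0. Lengths are in m, angles in degrees, forces in N, time in s.
With the tool pointing down it reaches from about 0.325 to 0.85 m from the base axis. Payload 15.5 kg.
Tool frame: the origin (TCP) lies midway between the tips of the shut fingers; the grasp point (between the pads) lies 19 mm behind it; y points along the fingers, x is the direction in which the jaws open and shut, and the axes are right-handed (so a half turn about y gives the same grasp; the last joint's range is limited). The gripper opens to 91 mm and grips with 3 to 60 N. Pads are 32 mm wide; open, the fingers measure 118 mm over their backs; the gripper's body (76 mm by 178 mm) begins 60 mm behind the grasp point.
Start: joints at [-81.675, 28.281, 77.091, -0, 74.628, -5.472], TCP at [0.149, -0.607, 0.214] pointing down, gripper open.
Joint ranges: [-166.48, 166.48], [-47.26, 123.95], [12.59, 153.08], [-70.14, 250.14], [6.76, 159.57], [-176.63, 176.63]. Speed limits (degrees/s): [108.29, 108.29, 147.25, 172.46, 172.46, 172.46].

### API

Orientations are given as a 3x3 rotation matrix whose columns are the frame's x, y, z axes.
In Python, from bench import ctrl gives the robot as it stands. The module is installed in compiled form; this text tells all that it offers. Calls block until the motion is done:
- ctrl.goto(position, orientation): joint-space move of the TCP to a pose.
- ctrl.move_l(position, vel=0.15, ori=None, contact_N=None): straight line of the TCP; ori=None keeps the orientation; vel is the mean speed in m/s. With contact_N (N) it stops when the force on the tool has changed by that much, and returns True; else False.
- ctrl.movej(angles): joint-space move.
- ctrl.command_gripper(opening): opening from 0.0 (shut) to 1.0 (fully open); the grip force is fixed at half the most; returns when the fingers have stopped.
- ctrl.sleep(seconds).
- ctrl.ik(position, orientation): joint angles nearest the present ones, or None.
- ctrl.read_camera(name): name is "scene" or "side" or "wrist"; returns the picture (480x640x3 uint8, blue, green, red); there is no depth.
- ctrl.camera_params(name): a dict with "fx", "fy", "cx", "cy" (pixels), "pose" (4x4, takes a point from camera to world coordinates); the wrist camera has in their place "T_tool_cam" (4x4, takes a point from camera to tool coordinates, whose origin is the TCP and whose axes are the tool frame's). Camera axes: x right, y up, looking along -z (the intrinsics and any distortion apply to the point x, -y, -z); pixel columns grow to the right and rows downward; lengths in m; the calibration is good to about 2 mm. The wrist camera is an equidistant fisheye: a pixel r from the principal point sees the ray r / f radians off the axis. A picture is of the moment at which its call begins: read the wrist's pose just before it. camera_params takes no time and is no camera call.
A pose or a line that the arm cannot do raises ctrl.MotionError and nothing moves.
- ctrl.sign_off(): hands the job in, once; it reports no verdict.
Readings, each from a call of its own:
- ctrl.current_t(): time.
- ctrl.current_q(): joint angles.
- ctrl.current_dq(): joint speeds.
- ctrl.current_effort(): joint torques, N m.
- ctrl.current_tool_pos(): TCP position.
- ctrl.current_eef_rot(): TCP orientation.
- ctrl.current_contact_force(): force on the tool from outside, world axes, zero at the start.
- ctrl.current_wrist_torque(): the same for the moment, N m.
- ctrl.current_grip_width(): opening from 0.0 (shut) to 1.0 (fully open).
Only numpy, scipy, OpenCV 4.12 (cv2) and the standard library are available. Lean on these libraries where they do the work, as an engineer would, in place of code of your own. Each camera call takes 0.05 s, during which the arm holds its last target.

### The job

Take the yellow plaster cast off the round plate of the vibrator and set it flat on the steel bed of the blue ratchet clamp, its long side lying along the clamp between the fixed jaw and the sliding jaw, and let go of it. Then work the red lever in full strokes, pushing it towards the jaws until it stops and letting it spring all the way back each time, until the cast is held firmly against the fixed jaw: stop as soon as the red band on the jaw's plunger has slid into its barrel, which you also feel as the lever going clearly heavier (squeeze of roughly 12 to 24 N), because more strokes overload the cast. Move the jaw only by the lever, and leave the grey cast, the bur block and the wax jar where they are.

Things in the scene. Friction and masses are not known exactly. Their poses are not given: they have to be found in the camera images.
- clamp: Blue ratchet bench clamp, 228 x 68 mm base, fixed to the worktop, new place and yaw each time. x: the way the sliding jaw closes, y across, z up. Origin on the worktop on its centre line, 24 mm in -x from the seat point. Over the rack stand a bridge with the holding pawl (x -111 to -97 mm, its black knob up to 80 mm above the worktop) and the lever (pivot x = -125 mm, 12 mm above the worktop).
- seat (a point): Point on top of the clamp's steel bed where the yellow cast's centre comes once it is home; axes as the clamp's. The bed top is 26 mm above the worktop, the bed 40 mm wide (narrower than the cast: fingers pass down beside it). The fixed jaw's face is at x = +36 mm (56 mm wide, its top 22 mm above the bed). The sliding jaw's pad face starts between x = -54 and -70 mm.
- jaw: Sliding jaw: carriage, toothed rack, barrel, plunger, pad (38 mm wide, 2 to 16 mm above the bed). Axes as the clamp's; its origin is the clamp's when fully back and moves with the jaw. Starts 0 to 6 mm forward, travel 54 mm. Each full lever stroke moves it one 6 mm tooth and a sprung pawl holds it there; it cannot go back. If it starts between teeth the first stroke may move it less or not hold.
- carriage (a point): Middle of the front face of the jaw's blue carriage (18 mm deep, 44 wide, 53 high over the worktop). The aluminium barrel here is screwed out 0 to 10 mm beforehand, not measured and new each time: where the pad meets the cast must be felt or seen. The pad's plunger has a 2.0 N/mm spring, 14.5 mm travel; its 6 mm red band next to the barrel mouth has just gone inside at 12 N.
- lever_grip (a point): Centre of the red ball (28 mm) on top of the upright lever, 86 mm above the pivot and 97 mm above the worktop at rest; below it a 18 mm round red neck, and lower than 29 mm below this point a 45 mm wide steel yoke over the rack. z points up along the lever, y along the pivot axis. It swings along the clamp's +x (23 mm per stroke); push the ball from behind with shut fingers.
- lever (a joint): Swing of the lever, rad: 0 at rest (0.135 behind upright), 0.27 at its stop; a spring returns it. The pawl takes up the rack at about 0.03; the next tooth is held from about 0.24. Near the end of the stroke (0.22) the ball resists with about 3 N while the jaw runs free, plus about 0.35 N for each 1 N with which the pad then presses on the cast.
- cast_yellow_mid (a point): Centre, half-way up (13.5 mm), of the loose yellow plaster cast: 59 mm along its x (flat heel at -x, front at +x a 23 mm wide flat), 72 mm along y, 27 mm high with the teeth; 0.06 to 0.13 kg; only the lower 16 mm can be gripped. It lies teeth up on the vibrator's 96 mm round plate, 105 mm above the worktop. Grip it across x (58 mm); it is clamped across y, either way round.
- cast_grey_mid (a point): Centre, half-way up, of a blue-grey plaster cast of the same shape (56 x 68 x 26 mm), loose on the left; not to be moved.
- bur_block: Small wooden block with burs standing in it, 34 x 70 x 43 mm, loose, origin under its middle; not to be moved.
- wax_jar: Wax jar with a dark red lid, 44 mm across, 50 mm high, loose, origin under its middle; not to be moved.
Things that resemble listed ones, but are neither listed nor needed, are in the scene too. What is shaped like the part that bears cast_yellow_mid but green is not meant.

How it is judged (in metres and radians):
On the way, in this order (a step that is already met when the one before it is completed fails the run):
1. the yellow cast lies flat on the bed between the jaws and has been let go (x of cast_yellow_mid in the frame of seat between -0.024 and 0.006 m and y of cast_yellow_mid in the frame of seat between -0.018 and 0.018 m and z of cast_yellow_mid in the frame of seat between 0.009 and 0.018 m and angle between the y axis of cast_yellow_mid and the x axis of seat, either way round below 0.2 rad and angle between the z axis of cast_yellow_mid and the z axis of seat, either way round below 0.12 rad and contact force between the fingers and cast_yellow below 0.3 N), for 0.2 s.
2. the lever is pushed to its stop (value of joint lever above 0.24 rad).
3. the lever has sprung back to rest (value of joint lever below 0.03 rad), for 0.05 s.
At the end, for the whole second after the job is handed in: The yellow cast lies flat on the bed, against the fixed jaw (centre within 6 mm of the seat point along the clamp and 18 mm across, turned less than 0.2 rad), squeezed by the sliding jaw with 8 to 28 N, at rest, and the lever is back at rest (below 0.03 rad) (x of cast_yellow_mid in the frame of seat between -0.006 and 0.006 m and y of cast_yellow_mid in the frame of seat between -0.018 and 0.018 m and z of cast_yellow_mid in the frame of seat between 0.009 and 0.018 m and angle between the y axis of cast_yellow_mid and the x axis of seat, either way round below 0.2 rad and angle between the z axis of cast_yellow_mid and the z axis of seat, either way round below 0.12 rad and contact force between cast_yellow and jaw between 8 and 28 N and value of joint lever below 0.03 rad and linear speed of cast_yellow below 0.01 m/s); the robot touches nothing.
It fails at once if the sliding jaw is pushed directly by the robot instead of by the lever (contact force between any of the fingers, the arm and jaw above 5 N).
It fails at once if the grey cast, the bur block or the wax jar is shifted by more than 15 mm (distance of any of cast_grey_mid, bur_block, wax_jar from where it was at the start of the episode above 0.015 m).
It also fails if it takes over 64 s, if anything falls off the work surface, if the arm or the gripper's body presses on something with over 40 N, if the wrist force passes 120 N, or if a joint passes its speed limit or range.

## Working session

There is one attempt and no reset: what is moved stays moved. The work goes in short steps, each a Python script; the robot and the scene stay as the last script left them, time stands still between calls to the robot, and variables do not carry over. Pictures are saved under pics/ and viewed, and the job is handed in when it is done.

```bash
mkdir -p pics
python3 - <<'E'
from bench import ctrl
import cv2,numpy as np
print(ctrl.current_t())
for n in("scene","side","wrist"):
    cv2.imwrite(f"pics/{n}0.png",ctrl.read_camera(n)); p=ctrl.camera_params(n); print(n,{k:np.round(v,4).tolist() for k,v in p.items()})
print(ctrl.current_tool_pos(),ctrl.current_eef_rot(),ctrl.current_t())
E
```

```text
0.0
scene {'fx': 483.0095, 'fy': 483.0095, 'cx': 323.0448, 'cy': 243.4942, 'pose': [[-0.8594, 0.3572, -0.3658, 0.2128], [-0.5113, -0.5946, 0.6205, 0.6736], [0.0041, 0.7203, 0.6937, 0.7027], [0.0, 0.0, 0.0, 1.0]]}
side {'fx': 553.5309, 'fy': 553.5309, 'cx': 325.0128, 'cy': 248.5301, 'pose': [[0.9974, -0.0483, 0.0533, 0.581], [0.0719, 0.6832, -0.7267, -0.4681], [-0.0013, 0.7287, 0.6849, 0.7092], [0.0, 0.0, 0.0, 1.0]]}
wrist {'fx': 371.6483, 'fy': 371.6483, 'cx': 324.3574, 'cy': 241.7075, 'T_tool_cam': [[1.0, 0.0011, 0.0006, 0.0005], [0.0003, 0.266, -0.964, -0.1699], [-0.0012, 0.964, 0.266, 0.0746], [0.0, 0.0, 0.0, 1.0]]}
[ 0.1489781  -0.60669588  0.21347559] [[ 2.38422552e-01 -1.50329446e-04  9.71161503e-01]
 [-9.71161074e-01  9.15757207e-04  2.38422588e-01]
 [-9.25190080e-04 -9.99999569e-01  7.23430643e-05]] 0.15
```

View pics/scene0.png

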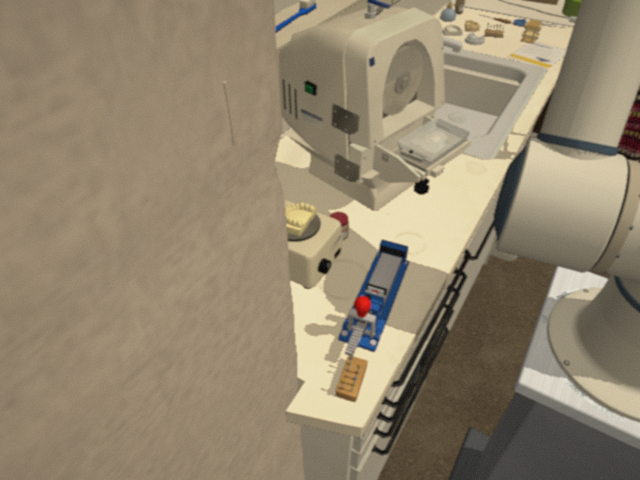

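View pics/side0.png

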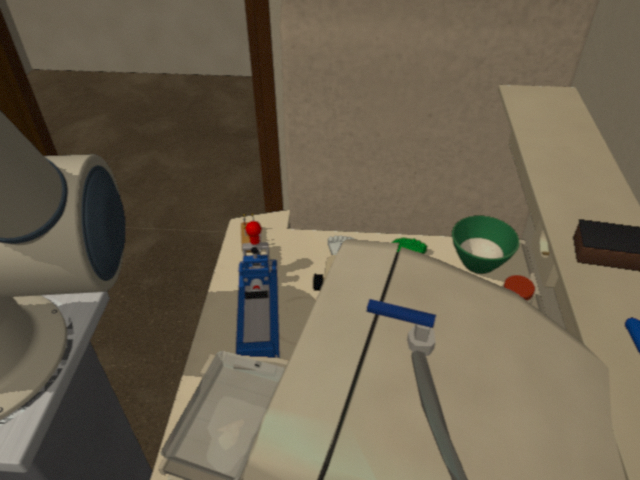

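View pics/wrist0.png

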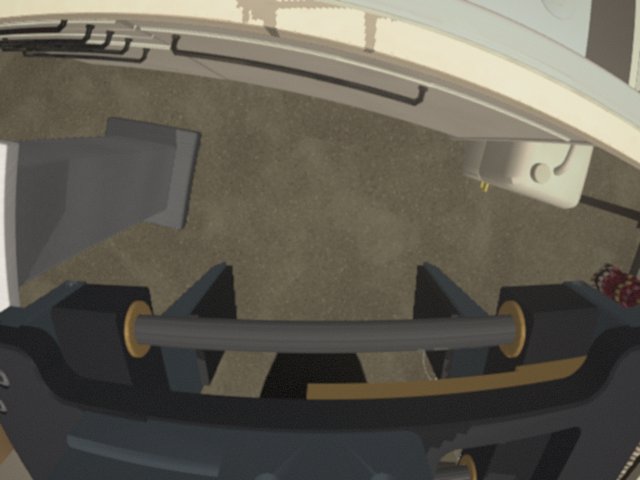

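```bash
cat > h.py <<'E'
from bench import ctrl
import cv2,numpy as np
def ray(n,u,v,tool=None):
    p=ctrl.camera_params(n)
    x=(u-p["cx"])/p["fx"]; y=(v-p["cy"])/p["fy"]
    if n!="wrist":
        d=np.array([x,-y,-1]); T=np.array(p["pose"])
    else:
        r=np.hypot(x,y); s=np.sin(r)/max(r,1e-9); d=np.array([x*s,-y*s,-np.cos(r)])
        P,R=tool; W=np.eye(4);W[:3,:3]=R;W[:3,3]=P; T=W@np.array(p["T_tool_cam"])
    return T[:3,3],T[:3,:3]@d
def onz(n,u,v,z,tool=None):
    o,d=ray(n,u,v,tool); return o+d*(z-o[2])/d[2]
def proj(n,X,tool=None):
    p=ctrl.camera_params(n); X=np.asarray(X,float)
    if n!="wrist": T=np.array(p["pose"])
    else:
        P,R=tool; W=np.eye(4);W[:3,:3]=R;W[:3,3]=P; T=W@np.array(p["T_tool_cam"])
    c=T[:3,:3].T@(X-T[:3,3]); a=np.array([c[0],-c[1]])
    if n!="wrist": q=a/-c[2]
    else: q=a/np.linalg.norm(a)*np.arctan2(np.linalg.norm(a),-c[2])
    return np.array([p["cx"]+p["fx"]*q[0],p["cy"]+p["fy"]*q[1]])
def tri(obs):
    A=np.zeros((3,3));b=np.zeros(3)
    for n,u,v,t in obs:
        o,d=ray(n,u,v,t); d=d/np.linalg.norm(d); M=np.eye(3)-np.outer(d,d); A+=M;b+=M@o
    return np.linalg.solve(A,b)
E
python3 - <<'E'
from h import *
im=cv2.imread("pics/scene0.png"); cv2.imwrite("pics/s_c.png",cv2.resize(im[190:410,270:430],None,fx=3.6,fy=2.7 if 0 else 2.7,interpolation=2) if 0 else cv2.resize(im[190:410,270:470],None,fx=2.7,fy=2.7,interpolation=2))
im=cv2.imread("pics/side0.png"); cv2.imwrite("pics/d_c.png",cv2.resize(im[200:370,200:430],None,fx=3.4,fy=3.4,interpolation=2))
E
```

```text
(no output)
```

View pics/s_c.png

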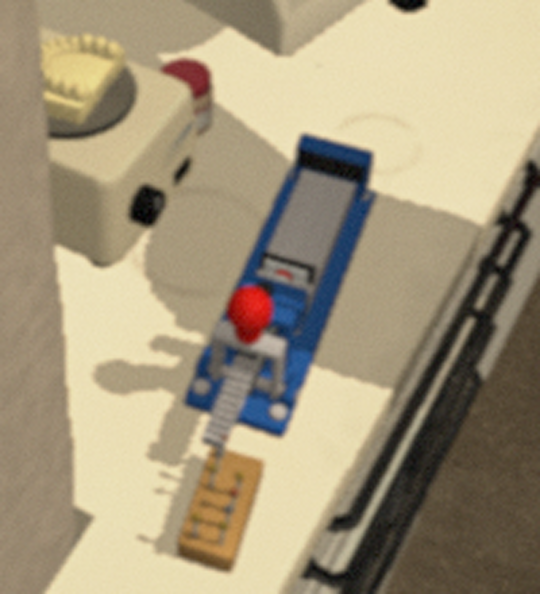

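View pics/d_c.png

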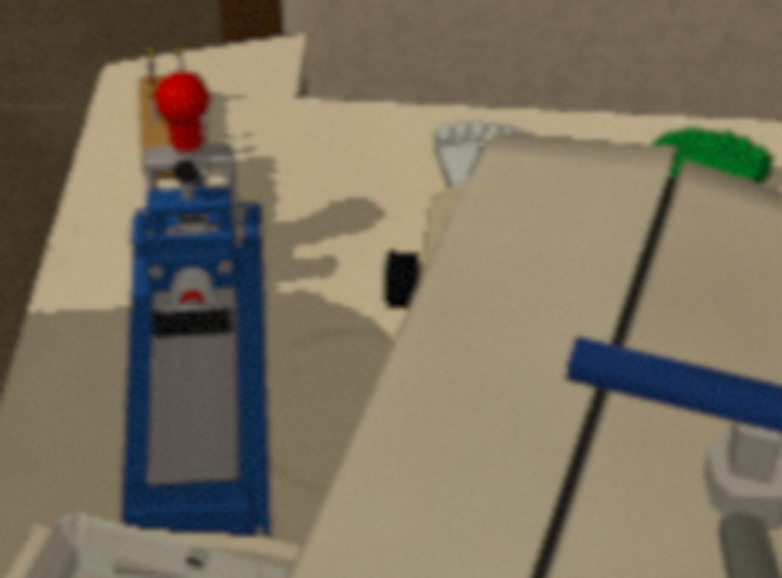

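Run:
```python
from h import *
np.set_printoptions(precision=4,suppress=True)
S=lambda a,b:(270+a/2.7,190+b/2.7); D=lambda a,b:(200+a/3.4,200+b/3.4)
print("ball",tri([("scene",*S(250,308),None),("side",*D(182,98),None)]), onz("scene",*S(250,308),.097),onz("side",*D(182,98),.097))
for a in[(304,137),(373,153),(300,160),(368,178)]: print("fj scene z48",a,onz("scene",*S(*a),.048))
for a in[(125,487),(267,487)]: print("fj side",a,onz("side",*D(*a),.048))
for a in[(240,362),(145,362)]: print("bed side",a,onz("side",*D(*a),.026))
for a in[(262,262),(314,262)]: print("pad top sc",a,onz("scene",*S(*a),.042))
for a in[(152,312),(230,312)]: print("pad top sd",a,onz("side",*D(*a),.042))
for a in[(187,402),(283,433)]: print("base near",a,onz("scene",*S(*a),.01))
print("cast front", onz("scene",*S(80,80),.13)); print("grey", onz("side",*D(470,140),.026))
print("green",onz("side",*D(715,150),.026), "jar",onz("scene",*S(187,80),.05))
print("bur",onz("scene",*S(222,505),.03),"vib corner",onz("scene",*S(103,262),0), onz("scene",*S(200,135),0.0))
```

```text
ball [0.4084 0.22   0.0973] [0.4065 0.2193 0.097 ] [0.4102 0.2212 0.097 ]
fj scene z48 (304, 137) [0.4616 0.0209 0.048 ]
fj scene z48 (373, 153) [0.4118 0.0105 0.048 ]
fj scene z48 (300, 160) [0.4537 0.044  0.048 ]
fj scene z48 (368, 178) [0.4046 0.0356 0.048 ]
fj side (125, 487) [0.4143 0.0207 0.048 ]
fj side (267, 487) [0.4758 0.0251 0.048 ]
bed side (240, 362) [0.4497 0.1137 0.026 ]
bed side (145, 362) [0.4044 0.1105 0.026 ]
pad top sc (262, 262) [0.4353 0.1391 0.042 ]
pad top sc (314, 262) [0.4054 0.1212 0.042 ]
pad top sd (152, 312) [0.4063 0.1283 0.042 ]
pad top sd (230, 312) [0.4435 0.1309 0.042 ]
base near (187, 402) [0.4336 0.2425 0.01  ]
base near (283, 433) [0.3709 0.2319 0.01  ]
cast front [0.5826 0.1298 0.13  ]
grey [0.5505 0.2781 0.026 ]
green [0.6816 0.2794 0.026 ] jar [0.5646 0.0119 0.05  ]
bur [0.3749 0.3066 0.03  ] vib corner [0.5463 0.1632 0.    ] [0.5507 0.013  0.    ]
```

Run:
```python
from h import *
np.set_printoptions(precision=4,suppress=True)
print("machine corner",onz("scene",378,205,0),"tray",onz("scene",440,122,.1),"top edge",onz("scene",375,5,.35), "sidetop", onz("side",345,240,.35),onz("side",400,245,.35))
print("wall",onz("scene",290,380,0),onz("scene",297,330,0))
# candidate look pose: tool down, tool z = +-
q0=ctrl.current_q(); print(q0)
for z in(.30,.36,.4):
  for x in (.36,.4,.45):
    for s in(1,-1):
      R=np.array([[s,0,0],[0,0,s],[0,-1,0]],float)  # x tool=+-X, y=-Z, z = x cross y
      R[:,2]=np.cross(R[:,0],R[:,1])
      q=ctrl.ik([x,.12,z],R); print(z,x,s,R[:,2],q)
```

```text
machine corner [ 0.5405 -0.1289  0.    ] tray [ 0.5045 -0.3797  0.1   ] top edge [ 0.6827 -0.339   0.35  ] sidetop [ 0.5714 -0.0737  0.35  ] [ 0.624 -0.077  0.35 ]
wall [ 0.4662  0.3468 -0.    ] [0.5101 0.2582 0.    ]
[-81.6776  28.3073  77.1178  -0.001   74.6281  -5.4708]
0.3 0.36 1 [-0.  1.  0.] [  9.3987   2.5024 100.3034  -0.      77.1942   9.3987]
0.3 0.36 -1 [-0. -1. -0.] [   9.3987    2.5024  100.3034   -0.       77.1942 -170.6013]
0.3 0.4 1 [-0.  1.  0.] [ 8.4942  6.0649 96.2866 -0.     77.6485  8.4942]
0.3 0.4 -1 [-0. -1. -0.] [   8.4942    6.0649   96.2866   -0.       77.6485 -171.5058]
0.3 0.45 1 [-0.  1.  0.] [ 7.579  10.4279 90.8631 -0.     78.709   7.579 ]
0.3 0.45 -1 [-0. -1. -0.] [   7.579    10.4279   90.8631   -0.       78.709  -172.421 ]
0.36 0.36 1 [-0.  1.  0.] [ 9.3987 -0.1801 93.6174 -0.     86.5627  9.3987]
0.36 0.36 -1 [-0. -1. -0.] [   9.3987   -0.1801   93.6174   -0.       86.5627 -170.6013]
0.36 0.4 1 [-0.  1.  0.] [ 8.4942  3.486  89.7839 -0.     86.7301  8.4942]
0.36 0.4 -1 [-0. -1. -0.] [   8.4942    3.486    89.7839   -0.       86.7301 -171.5058]
0.36 0.45 1 [-0.  1.  0.] [ 7.579   8.0073 84.5478 -0.     87.4449  7.579 ]
0.36 0.45 -1 [-0. -1. -0.] [   7.579     8.0073   84.5478   -0.       87.4449 -172.421 ]
0.4 0.36 1 [-0.  1.  0.] [ 9.3987 -1.3953 88.8277 -0.     92.5676  9.3987]
0.4 0.36 -1 [-0. -1. -0.] [   9.3987   -1.3953   88.8277   -0.       92.5676 -170.6013]
0.4 0.4 1 [-0.  1.  0.] [ 8.4942  2.3012 85.0864 -0.     92.6124  8.4942]
0.4 0.4 -1 [-0. -1. -0.] [   8.4942    2.3012   85.0864   -0.       92.6124 -171.5058]
0.4 0.45 1 [-0.  1.  0.] [ 7.579   6.8864 79.9392 -0.     93.1744  7.579 ]
0.4 0.45 -1 [-0. -1. -0.] [   7.579     6.8864   79.9392   -0.       93.1744 -172.421 ]
```

Run:
```python
from h import *
ctrl.movej([-81.7,0,86,0,92,-5])
ctrl.movej([0,0,86,0,92,0])
R=np.array([[1,0,0],[0,0,1],[0,-1,0]],float)
ctrl.goto([.46,.04,.36],R)
t=(ctrl.current_tool_pos(),ctrl.current_eef_rot()); im=ctrl.read_camera("wrist"); cv2.imwrite("pics/w1.png",im); np.savez("w1",p=t[0],R=t[1]); print(t,ctrl.current_t())
```

```text
(array([0.46020089, 0.03915386, 0.35902749]), array([[ 9.99995539e-01, -2.33356004e-03,  1.86451672e-03],
       [-1.86434296e-03,  7.66357180e-05,  9.99998259e-01],
       [-2.33369886e-03, -9.99997274e-01,  7.22848199e-05]])) 3.775
```

View pics/w1.png

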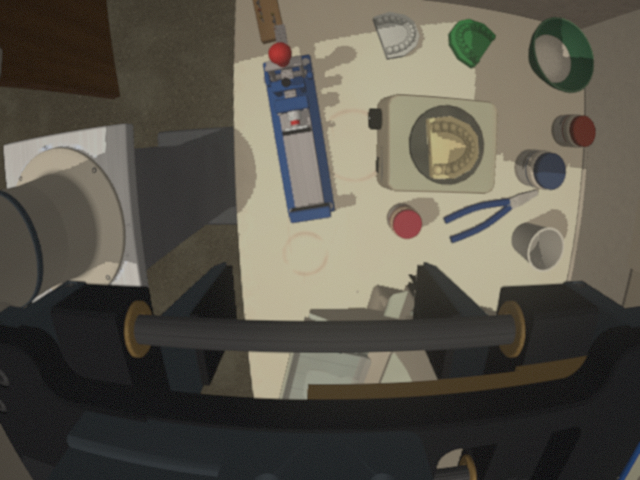

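Run:
```python
from h import *
im=cv2.imread("pics/w1.png")
cv2.imwrite("pics/w1c.png",cv2.resize(im[85:205,370:510],None,fx=5,fy=5,interpolation=2))
cv2.imwrite("pics/w1d.png",cv2.resize(im[30:225,250:345],None,fx=3,fy=3,interpolation=2))
```

```text
(no output)
```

View pics/w1c.png

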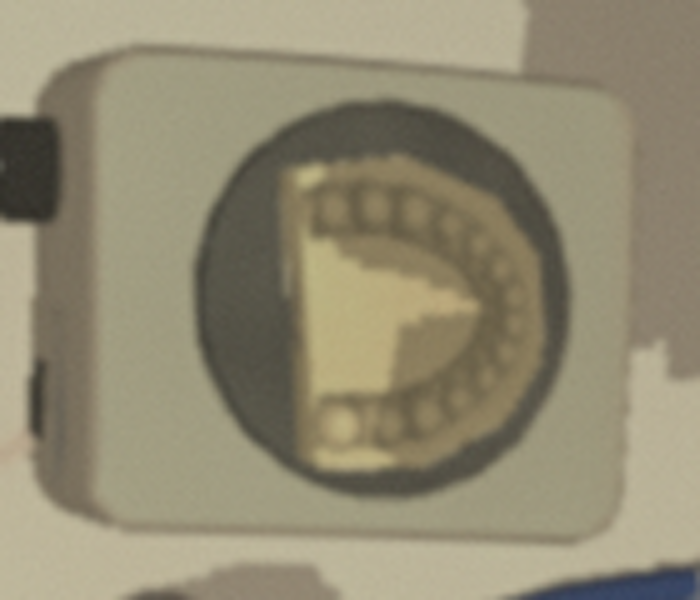

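View pics/w1d.png

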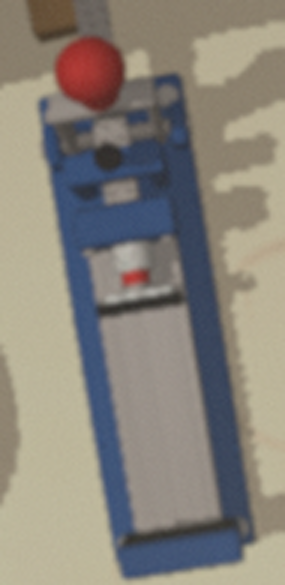

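Run:
```python
from h import *
np.set_printoptions(precision=4,suppress=True)
d=np.load("w1.npz"); T=(d["p"],d["R"])
C=lambda a,b:(370+a/5,85+b/5); D=lambda a,b:(250+a/3,30+b/3)
L=[onz("wrist",*D(*a),.026,T) for a in[(104,330),(130,510)]]; Rr=[onz("wrist",*D(*a),.026,T) for a in[(186,330),(216,510)]]
print("bed L",L,"R",Rr); 
for s in(L,Rr):
    v=s[1]-s[0]; print(np.degrees(np.arctan2(v[1],v[0])))
m=[(L[i]+Rr[i])/2 for i in(0,1)]; print("mid",m, np.linalg.norm(L[0]-Rr[0]))
for a in[(118,545),(245,530),(125,577),(240,557)]: print("fj top",onz("wrist",*D(*a),.048,T))
for a in[(40,105),(180,75)]: print("base rear z?",onz("wrist",*D(*a),.012,T))
print("ball",onz("wrist",*D(90,73),.097,T))
for a in[(290,168),(315,467),(305,170),(318,468)]: print("heel z105/121",onz("wrist",*C(*a),.105,T),onz("wrist",*C(*a),.121,T))
for a in[(543,262),(543,350)]: print("front",onz("wrist",*C(*a),.121,T))
for a in[(195,300),(572,300),(383,100),(383,497)]: print("plate",onz("wrist",*C(*a),.105,T))
# triangulate ball
S=lambda a,b:(270+a/2.7,190+b/2.7); E=lambda a,b:(200+a/3.4,200+b/3.4)
print(tri([("scene",*S(250,308),None),("side",*E(182,98),None),("wrist",*D(90,73),T)]))
```

```text
bed L [array([0.4058, 0.1168, 0.026 ]), array([0.4163, 0.0345, 0.026 ])] R [array([0.4426, 0.1162, 0.026 ]), array([0.4556, 0.0343, 0.026 ])]
-82.7359734690853
-80.95029684224976
mid [array([0.4242, 0.1165, 0.026 ]), array([0.436 , 0.0344, 0.026 ])] 0.03673840219870374
fj top [0.4126 0.0224 0.048 ]
fj top [0.4685 0.0289 0.048 ]
fj top [0.4154 0.008  0.048 ]
fj top [0.4663 0.0168 0.048 ]
base rear z? [0.3751 0.2246 0.012 ]
base rear z? [0.4397 0.2369 0.012 ]
ball [0.4086 0.2185 0.097 ]
heel z105/121 [0.5786 0.1434 0.105 ] [0.5742 0.1423 0.121 ]
heel z105/121 [0.5866 0.0736 0.105 ] [0.5818 0.0751 0.121 ]
heel z105/121 [0.5823 0.1432 0.105 ] [0.5777 0.1421 0.121 ]
heel z105/121 [0.5873 0.0733 0.105 ] [0.5825 0.0749 0.121 ]
front [0.6362 0.1249 0.121 ]
front [0.6369 0.1044 0.121 ]
plate [0.5563 0.1116 0.105 ]
plate [0.6512 0.1167 0.105 ]
plate [0.6013 0.1611 0.105 ]
plate [0.6039 0.0669 0.105 ]
[0.4085 0.2193 0.0971]
```

```bash
cat >> h.py <<'E'
def Rz(deg):
    a=np.radians(deg); x=np.array([np.cos(a),np.sin(a),0]); y=np.array([0,0,-1.]); return np.column_stack([x,y,np.cross(x,y)])
E
python3 - <<'E'
from h import *
R=Rz(4.1); c=[.6085,.111]
ctrl.goto([c[0],c[1],.22],R)
ctrl.move_l([*c,.15],vel=.15)
t=(ctrl.current_tool_pos(),ctrl.current_eef_rot()); im=ctrl.read_camera("wrist"); cv2.imwrite("pics/w2.png",im); np.savez("w2",p=t[0],R=t[1]); print(t[0],ctrl.current_contact_force(),ctrl.current_t())
E
```

```text
[0.60897228 0.11080095 0.15140467] [ 0.92479242 -0.34082673  0.0944762 ] 5.3083
```

View pics/w2.png

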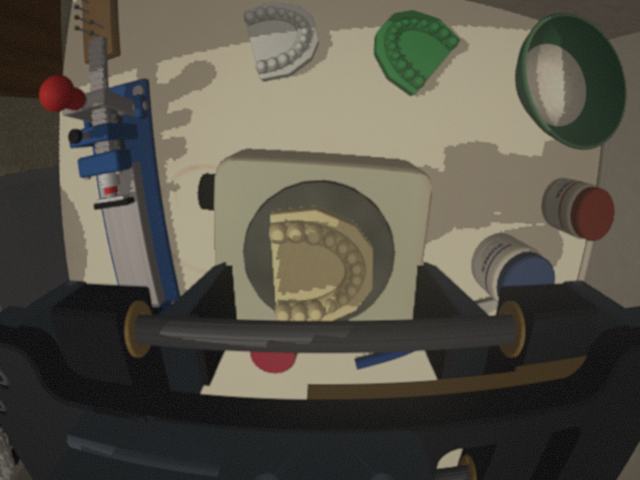

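Run:
```python
from h import *
np.set_printoptions(precision=4,suppress=True)
d=np.load("w2.npz"); T=(d["p"],d["R"])
for a in[(271,213),(276,320),(290,207),(290,322),(373,248),(372,285)]: print(a,onz("wrist",*a,.121,T),onz("wrist",*a,.105,T))
for a in[(244,255),(395,255),(320,181)]: print("plate",onz("wrist",*a,.105,T))
```

```text
(271, 213) [0.5768 0.1443 0.121 ] [0.5747 0.141  0.105 ]
(276, 320) [0.5815 0.0788 0.121 ] [0.5798 0.0703 0.105 ]
(290, 207) [0.5872 0.1483 0.121 ] [0.5859 0.1454 0.105 ]
(290, 322) [0.5901 0.0781 0.121 ] [0.589  0.0696 0.105 ]
(373, 248) [0.635  0.1282 0.121 ] [0.6375 0.1236 0.105 ]
(372, 285) [0.6369 0.1057 0.121 ] [0.6396 0.0994 0.105 ]
plate [0.5586 0.1136 0.105 ]
plate [0.6518 0.1201 0.105 ]
plate [0.6026 0.162  0.105 ]
```

Run:
```python
from h import *
c=[.6085,.112]
ctrl.move_l([*c,.118],vel=.1)
hit=ctrl.move_l([*c,.1045],vel=.025,contact_N=4); p=ctrl.current_tool_pos(); print(hit,p,ctrl.current_contact_force())
ctrl.move_l([*c,p[2]+.0015],vel=.03)
ctrl.command_gripper(0.0)
print(ctrl.current_grip_width(),ctrl.current_tool_pos(),ctrl.current_contact_force())
t=(ctrl.current_tool_pos(),ctrl.current_eef_rot()); im=ctrl.read_camera("wrist"); cv2.imwrite("pics/w3.png",im[140:400]); print(ctrl.current_t())
```

```text
True [0.60835051 0.1119835  0.10480082] [-0.64549146 -0.10744945  7.43315252]
0.6287965024408952 [0.60847414 0.11197584 0.10623945] [-0.22578506  0.2915579   0.1950109 ]
7.2167
```

View pics/w3.png

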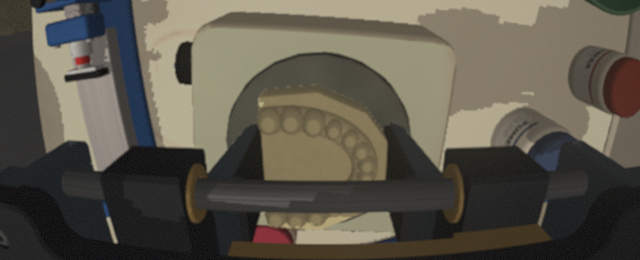

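Run:
```python
from h import *
ctrl.move_l([.6085,.112,.19],vel=.12)
R=Rz(8.7)
ctrl.move_l([.4326,.0696,.19],vel=.2,ori=R)
ctrl.move_l([.4326,.0696,.075],vel=.15)
t=(ctrl.current_tool_pos(),ctrl.current_eef_rot()); im=ctrl.read_camera("wrist"); cv2.imwrite("pics/w4.png",im);np.savez("w4",p=t[0],R=t[1])
cv2.imwrite("pics/sd4.png",cv2.resize(ctrl.read_camera("side")[190:370,180:360],None,fx=3.3,fy=3.3,interpolation=2)); print(t[0],ctrl.current_grip_width(),ctrl.current_contact_force(),ctrl.current_t())
```

```text
[0.43309902 0.06964981 0.07539601] 0.6290541503215745 [-0.47272489 -0.22545875 -0.61400791] 10.1417
```

View pics/w4.png

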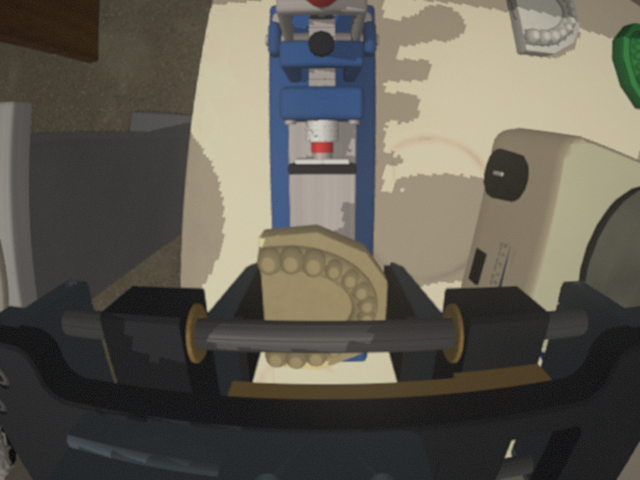

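View pics/sd4.png

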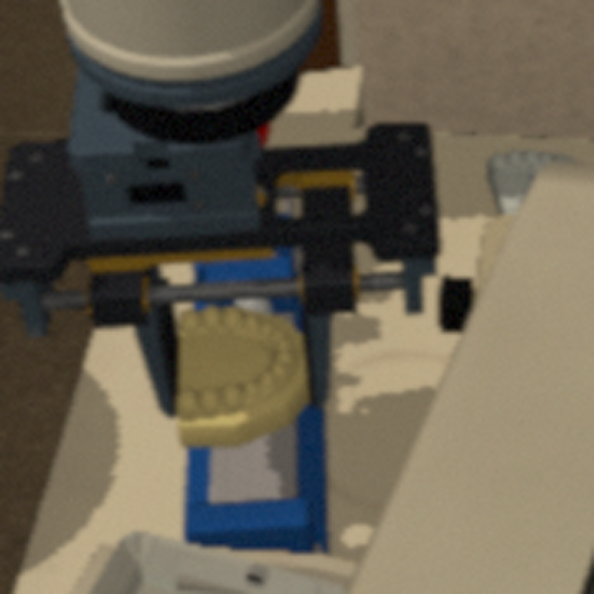

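Run:
```python
from h import *
np.set_printoptions(precision=4,suppress=True)
d=np.load("w4.npz"); T=(d["p"],d["R"]); dr=np.array([np.cos(np.radians(-81.3)),np.sin(np.radians(-81.3))]); s=np.array([.4338,.0607]); n=np.array([-dr[1],dr[0]])
f=lambda u,v,z:(lambda X:(round((X[:2]-s)@dr*1e3,1),round((X[:2]-s)@n*1e3,1)))(onz("wrist",u,v,z,T))
print("pad",f(322,165,.042),f(322,173,.028),"carriage top front",f(322,120,.053),"cast edge",f(290,234,.0745+.008),f(290,228,.0745+.016))
print("bedmid",f(289,200,.026),f(357,200,.026),"ball?",f(320,5,.09))
print("cast bottom far", f(300,365,.0745+.016))
```

```text
pad (np.float64(-70.6), np.float64(-0.9)) (np.float64(-65.1), np.float64(-1.0)) carriage top front (np.float64(-94.6), np.float64(-0.8)) cast edge (np.float64(-42.1), np.float64(-15.2)) (np.float64(-46.8), np.float64(-14.4))
bedmid (np.float64(-48.8), np.float64(-20.8)) (np.float64(-48.8), np.float64(19.8)) ball? (np.float64(-143.2), np.float64(-1.4))
cast bottom far (np.float64(22.8), np.float64(-11.8))
```

Run:
```python
from h import *
c=[.4330,.0696]
ctrl.move_l([*c,.036],vel=.12)
hit=ctrl.move_l([*c,.0255],vel=.02,contact_N=3); p=ctrl.current_tool_pos(); print(hit,p,ctrl.current_contact_force())
ctrl.command_gripper(0.85); print(ctrl.current_grip_width(),ctrl.current_contact_force())
ctrl.sleep(.1)
ctrl.move_l([*c,.15],vel=.2)
t=(ctrl.current_tool_pos(),ctrl.current_eef_rot()); im=ctrl.read_camera("wrist"); cv2.imwrite("pics/w5.png",im);np.savez("w5",p=t[0],R=t[1]); print(ctrl.current_t())
```

```text
True [0.43328871 0.06959726 0.0273348 ] [ 0.41483102 -0.49127611  0.37560516]
0.850533829979916 [ 0.291613   -1.24959565 -0.21967926]
12.5
```

View pics/w5.png

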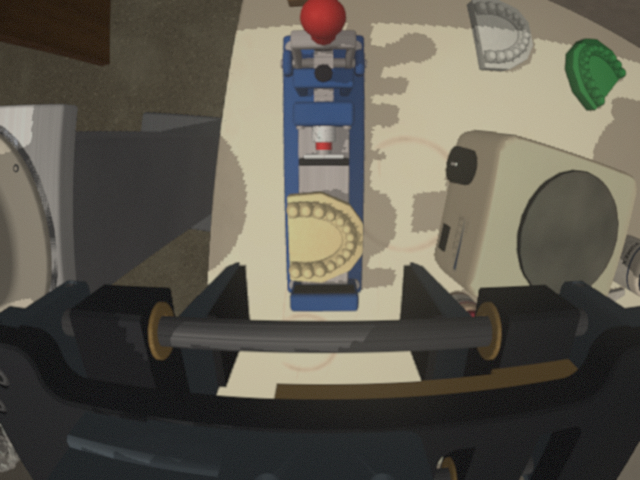

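Run:
```python
from h import *
np.set_printoptions(precision=4,suppress=True)
for a in[(232,218),(289,211),(291,228),(330,233),(450,236)]: print(a,onz("side",*a,0))
d=np.load("w5.npz"); T=(d["p"],d["R"])
print("ball",onz("wrist",323,18,.097,T)); d1=np.load("w1.npz")
d2=np.load("w2.npz")
for a in[(470,0),(560,0),(600,12)]: print(onz("wrist",*a,0,T))
b=[("scene",270+250/2.7,190+308/2.7,None),("side",200+182/3.4,200+98/3.4,None),("wrist",280,54.3,(d1["p"],d1["R"])),("wrist",63,93,(d2["p"],d2["R"])),("wrist",323,18,T)]
print(tri(b))
R=Rz(188.7); B=np.array([.4085,.2193]); dr=np.array([np.cos(np.radians(-81.3)),np.sin(np.radians(-81.3))])
for k in(.04,.05):
  P=B-dr*k; print(P,ctrl.ik([*P,.08],R),ctrl.ik([*P,.18],R))
```

```text
(232, 218) [0.335  0.3597 0.    ]
(289, 211) [0.4454 0.3895 0.    ]
(291, 228) [0.4555 0.3379 0.    ]
(330, 233) [0.5323 0.3287 0.    ]
(450, 236) [0.7622 0.3362 0.    ]
ball [0.4086 0.219  0.097 ]
[0.5308 0.3016 0.    ]
[0.6299 0.3403 0.    ]
[0.6854 0.3503 0.    ]
[0.4091 0.2197 0.095 ]
[0.4024 0.2588] [  25.5924   27.9032  105.9548   -0.       46.1419 -163.1076] [  25.5924   19.0101   99.7257   -0.       61.2641 -163.1076]
[0.4009 0.2687] [  26.7386   28.1371  105.3872   -0.       46.4757 -161.9614] [  26.7386   19.3245   99.1921   -0.       61.4834 -161.9614]
```

```bash
cat >> h.py <<'E'
DR=np.array([np.cos(np.radians(-81.3)),np.sin(np.radians(-81.3))]); BALL=np.array([.4087,.2195])
def s_of(p): return (np.asarray(p)[:2]-BALL)@DR
def at(s,z=.081): return [*(BALL+DR*s),z]
def fx(): return float(ctrl.current_contact_force()[:2]@DR)
E
python3 - <<'E'
from h import *
R=Rz(188.7)
ctrl.command_gripper(0.0)
ctrl.goto([.41,.20,.26],R)
ctrl.move_l(at(-.048,.2),vel=.2)
ctrl.move_l(at(-.048),vel=.2)
print(ctrl.current_tool_pos(),ctrl.current_contact_force(),ctrl.current_t())
im=ctrl.read_camera("wrist"); cv2.imwrite("pics/w6.png",im)
E
```

```text
[0.4022275  0.26690154 0.08205221] [ 1.53573973  1.15486168 -0.11239301] 17.55
```

View pics/w6.png

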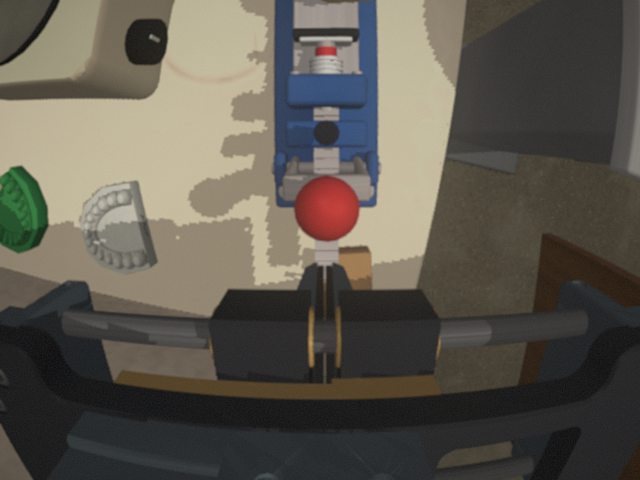

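Run:
```python
from h import *
f0=fx(); print("f0",f0)
hit=ctrl.move_l(at(-.015),vel=.03,contact_N=1.5)
s0=s_of(ctrl.current_tool_pos()); print(hit,s0,fx()-f0,ctrl.current_t())
ctrl.move_l(at(s0+.018),vel=.06); print(s_of(ctrl.current_tool_pos())-s0,fx()-f0)
hit=ctrl.move_l(at(s0+.028),vel=.04,contact_N=9); print(hit,s_of(ctrl.current_tool_pos())-s0,fx()-f0)
cv2.imwrite("pics/w7a.png",ctrl.read_camera("wrist"))
ctrl.move_l(at(s0-.008),vel=.1); ctrl.sleep(.1)
cv2.imwrite("pics/w7b.png",ctrl.read_camera("wrist")); print(ctrl.current_t(),s_of(ctrl.current_tool_pos()),fx())
a=cv2.imread("pics/w7a.png")[:300,200:460];b=cv2.imread("pics/w7b.png")[:300,200:460]
cv2.imwrite("pics/w7.png",np.hstack([cv2.resize(a,None,fx=1.5,fy=1.5),cv2.resize(b,None,fx=1.5,fy=1.5)]))
```

```text
f0 0.8181023375951632
True -0.03042456074485887 -3.9233614126269734 18.2583
0.01816862057520622 -2.886505928727217
True 0.02286601188535254 -15.337081706228448
19.625 -0.03790401629589836 0.819977545415475
```

View pics/w7.png

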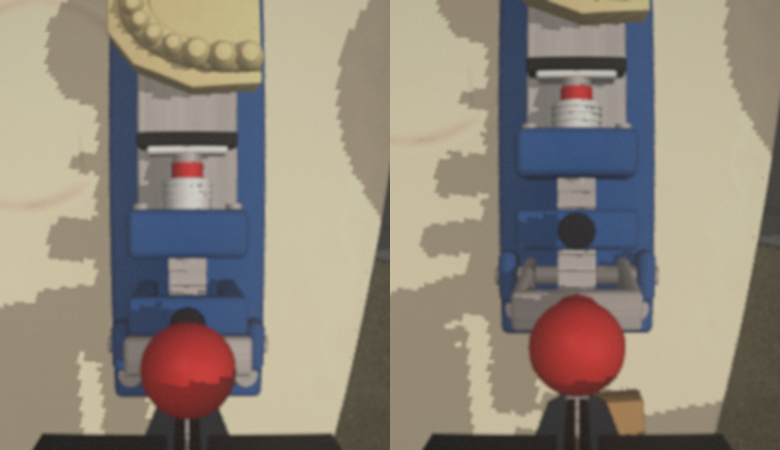

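```bash
cat >> h.py <<'E'
S0=-.0304
def stroke(tag):
    f0=fx()
    ctrl.move_l(at(S0+.019),vel=.08); fa=fx()-f0
    hit=ctrl.move_l(at(S0+.029),vel=.04,contact_N=12); e=s_of(ctrl.current_tool_pos())-S0; fb=fx()-f0
    ctrl.move_l(at(S0-.008),vel=.12); ctrl.sleep(.1)
    im=ctrl.read_camera("wrist"); cv2.imwrite(f"pics/{tag}.png",cv2.resize(im[:240,230:420],None,fx=2.4,fy=2.4,interpolation=2))
    print(tag,"f@19 %.2f"%fa,hit,"end %.4f f %.1f"%(e,fb),"t %.2f"%ctrl.current_t()); return fa
E
python3 - <<'E'
from h import *
for i in(2,3,4):
    if stroke(f"st{i}")<-5: break
ims=[cv2.imread(f"pics/st{k}.png") for k in(2,3,4)]
cv2.imwrite("pics/st_a.png",cv2.resize(np.hstack([i for i in ims if i is not None]),None,fx=.58,fy=.58,interpolation=3) )
E
```

```text
st2 f@19 -3.71 True end 0.0230 f -16.7 t 20.92
st3 f@19 -2.96 True end 0.0229 f -15.5 t 22.20
st4 f@19 -2.63 True end 0.0229 f -15.7 t 23.48
```

View pics/st_a.png

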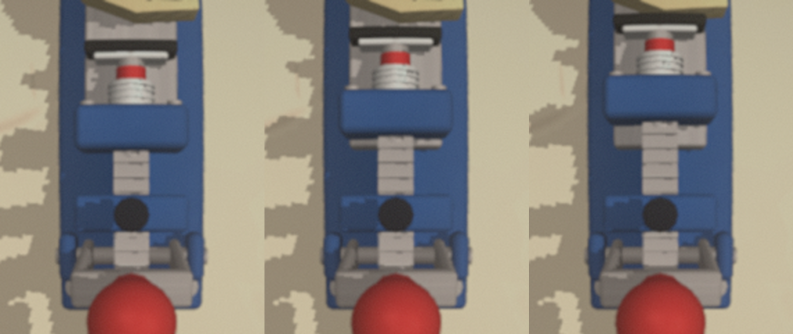

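```bash
python3 - <<'E'
from h import *
for i in(5,6):
    if stroke(f"st{i}")<-4.8: break
cv2.imwrite("pics/sd7.png",cv2.resize(ctrl.read_camera("side")[190:370,180:360],None,fx=3,fy=3,interpolation=2))
E
ls pics
```

```text
st5 f@19 -2.37 True end 0.0229 f -15.8 t 24.77
st6 f@19 -3.94 True end 0.0228 f -15.2 t 26.05
d_c.png
s_c.png
scene0.png
sd4.png
sd7.png
side0.png
st2.png
st3.png
st4.png
st5.png
st6.png
st_a.png
w1.png
w1c.png
w1d.png
w2.png
w3.png
w4.png
w5.png
w6.png
w7.png
w7a.png
w7b.png
wrist0.png
```

View pics/st5.png

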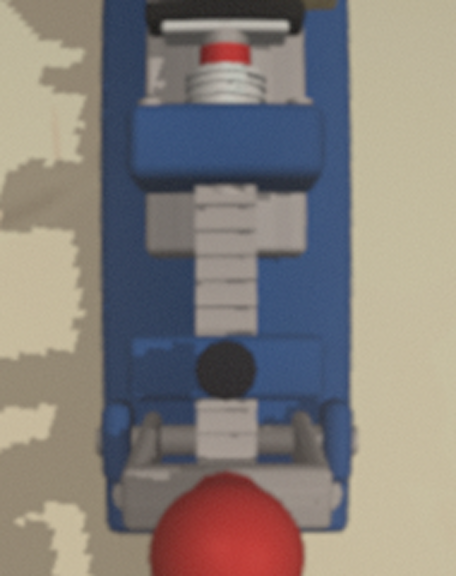

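View pics/sd7.png

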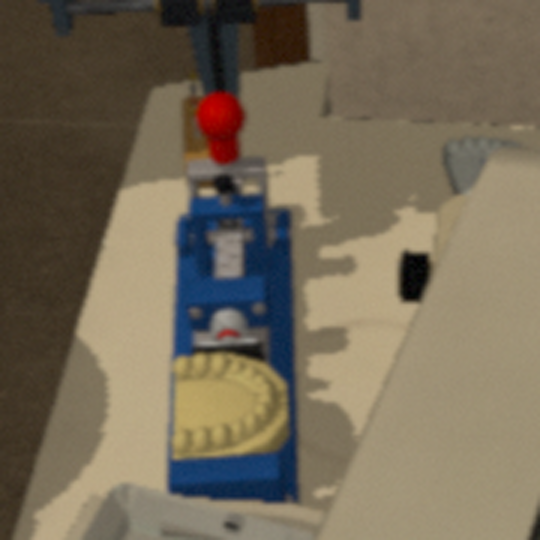

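View pics/st6.png

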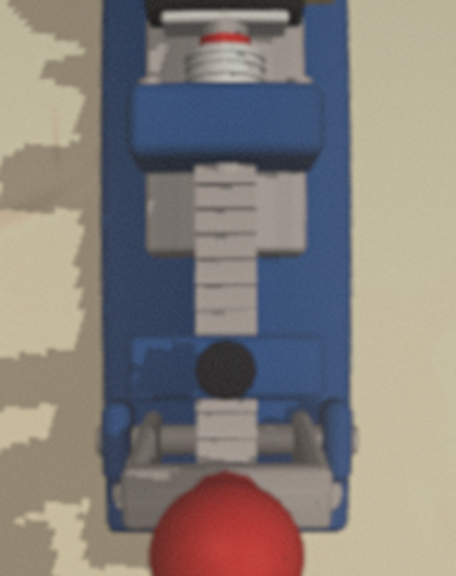

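Run:
```python
from h import *
stroke("st7")
```

```text
st7 f@19 -5.44 True end 0.0227 f -15.6 t 27.37
```

View pics/st7.png

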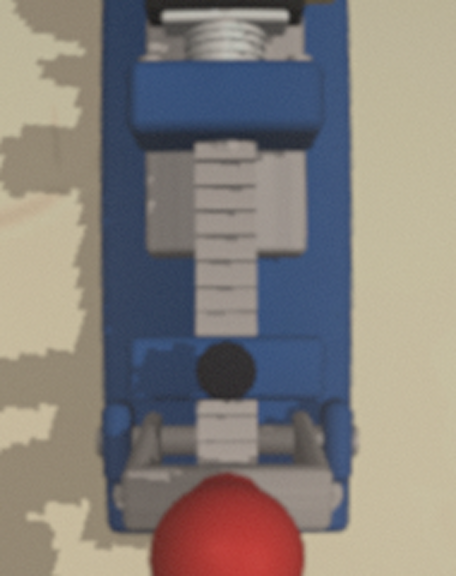

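Run:
```python
from h import *
ctrl.move_l(at(S0-.012,.2),vel=.2)
ctrl.move_l(at(S0+.05,.24),vel=.2)
t=(ctrl.current_tool_pos(),ctrl.current_eef_rot()); im=ctrl.read_camera("wrist"); cv2.imwrite("pics/w8.png",im[:280]);np.savez("w8",p=t[0],R=t[1])
cv2.imwrite("pics/w8c.png",cv2.resize(im[20:220,260:400],None,fx=3,fy=3,interpolation=2))
cv2.imwrite("pics/sd8.png",cv2.resize(ctrl.read_camera("side")[190:370,180:360],None,fx=3,fy=3,interpolation=2)); print(ctrl.current_t())
```

```text
28.725
```

View pics/w8c.png

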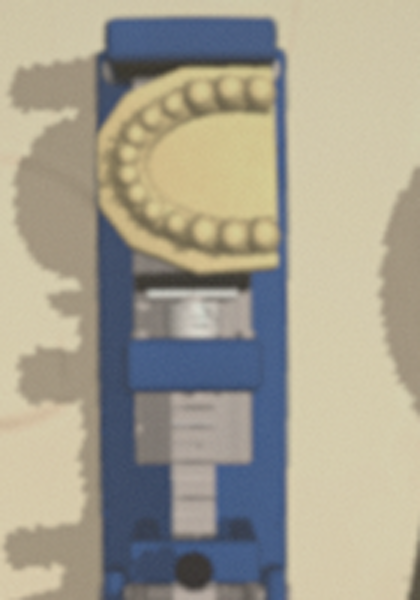

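View pics/sd8.png

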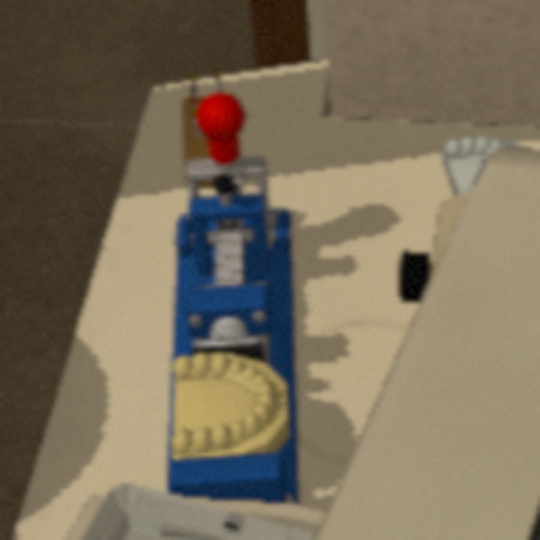

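Run:
```python
from h import *
d=np.load("w8.npz"); T=(d["p"],d["R"]); seat=BALL+DR*.1606; n=np.array([-DR[1],DR[0]])
f=lambda a,b,z:(lambda X:((X[:2]-seat)@DR*1e3,(X[:2]-seat)@n*1e3))(onz("wrist",260+a/3,20+b/3,z,T))
for q in[(240,67),(240,272),(275,75),(280,268),(98,170)]: print(q,np.round(f(*q,.042),1))
print("jaw top front",np.round(f(190,58,.048),1))
```

```text
(240, 67) [ 33.3 -16.5]
(240, 272) [-36.3 -16.1]
(275, 75) [ 30.7 -27.9]
(280, 268) [-34.8 -29.1]
(98, 170) [-1.7 29.6]
jaw top front [34.8 -0.3]
```

Run:
```python
from h import *
print(ctrl.current_contact_force(),ctrl.current_t()); ctrl.sign_off()
```

```text
[-0.4068433   0.58355957 -0.1974006 ] 28.725
the job is handed in; nothing more can be done
```

I moved the yellow cast onto the clamp bed, let go of it, and worked the lever 7 full strokes. I stopped when the red band had gone into the barrel, then backed off clear and handed in at 28.7 s.

**Position:** In the last pictures the cast lies flat against the fixed jaw. Its centre is about 1.5 mm from the seat point along the clamp and under 1 mm across, and it is turned about 1°. The lever is back at rest.

**Squeeze:** I estimate about 19 N, from how much of the band showed before the last stroke plus one 6 mm tooth. The lever force disagreed somewhat: near the end of the last stroke it rose to 5.4 N, against about 3 N running free. That alone would suggest only about 7 N. I trusted the picture because the force reading was noisy and taken before the stroke was complete.

**Other objects:** In the last side view the grey cast and the bur block look unmoved. I did not look at the wax jar again after the cast was picked up, but the robot did not go near it after that.

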